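Load the lining paper and peel a ware tray off the stuck nest

TASK

Get a ware tray ready for lining: first slide the new paper roll down over the spindle of the empty upright holder so that it sits right down on the base, and let go of it. Then take the top tray off the nested pile, which is stuck with dried slip: peel it by lifting one corner while the opposite corner is still down, and leave the rest of the pile and the other things on the table where they are. Finish with the tray held still in the gripper, level and open side up, about 20 cm above the table close beside the paper roll (a few cm gap, not over the roll); do not put it down or let go.

Things in the scene. Friction and masses are not known exactly. Their poses are not given: they have to be found in the camera images.
- roll: New roll of white lining paper with a brown cardboard core, standing on end on the table: 62 mm diameter, 95 mm tall, open bore 26 mm right through, about 0.18 kg. Origin at the centre of its underside, z axis up along the bore.
- holder: Upright paper holder, fixed to the table: dark round base 110 mm diameter and 12 mm thick with a bare steel spindle of 19 mm diameter in the middle, its rounded tip 130 mm above the table. Origin at the centre of the base's underside, on the table. The mounted roll rests on the base, its underside 12 mm above the table.
- spindle_tip (a point): The top of the holder's spindle, on its axis.
- tray: Top tray of the nested pile: light grey plastic, open top, 0.11 kg, 170 mm square with corners cut off at 45 degrees, 36 mm high. Its rim is 9 mm wide and 14 mm tall; 2.5 mm walls slope in at 20 degrees to a flat floor 124 mm across. Origin at the centre of the floor's underside, x and y along the sides, z up; in the pile the origin is 84 mm and the rim's top 120 mm above the table.
- corner0 (a point): Middle of the rim's top at the tray's (+x, +y) corner: a straight bevel 48 mm long, square to the diagonal, 92 mm from the tray's middle, 36 mm above its origin. Pinch it from above across the 9 mm rim, one finger inside the tray, one outside. The next tray's rim, of the same outline, lies right below: reaching more than 14 mm below the rim's top grips that too.
- corner1 (a point): The same at the (-x, +y) corner. Dried slip holds each corner to the tray below with about 1 N until that corner has risen about 4 mm, then that corner is free; tilting the tray about the opposite corner frees them one after another (a tilt of about 0.2 rad frees all but the last, which lets go when the tray is then lifted).
- corner2 (a point): The same at the (-x, -y) corner, opposite corner0. Close under the rim each corner has a small upright lug (30 mm wide, 4.5 mm tall) on the wall, to which the crust of dried slip in the tray below clings.
- corner3 (a point): The same at the (+x, -y) corner, opposite corner1.
- nest: The rest of the pile: six like trays nested and stuck together for good (one piece of about 0.78 kg) standing on the table, the top of its uppermost rim 106 mm above it. Origin at the centre of its underside on the table, axes as the top tray's. Not to be lifted or shifted.
- vase: Bystander: cream unglazed porcelain bottle vase, 62 mm at the belly, narrow neck, 110 mm tall; origin at the centre of its underside.
- tape: Bystander: roll of masking tape lying flat, 100 mm across, 24 mm high; origin at the centre of its underside.
- modelling_tool: Bystander: flat wooden modelling tool lying on the table, about 165 mm long along its x axis, 10 mm high; origin under its shaft.
- plaster_mould: Bystander: white two-part plaster mould with two dark bands, 110 x 150 x 65 mm; origin at the centre of its underside.
- saucers: Bystander: pile of four cream saucers, 136 mm across, 47 mm high; origin at the centre of its underside.
There are look-alikes about, which are no part of the job. What is shaped like the roll but blue or orange is not meant.

How it is judged:
On the way, in this order (a step that is already met when the one before it is completed fails the run):
1. the paper roll sits on the holder's base, on its spindle, let go (horizontal distance between roll and holder below 0.006 m and z of roll in the frame of holder between 0.005 and 0.017 m and angle between roll's own z axis and vertical below 0.1 rad and contact force between roll and the fingers below 0.1 N and linear speed of roll below 0.03 m/s), for 0.2 s.
2. one corner of the top tray is lifted 15 mm or more while the opposite corner is still down (within 6 mm) (((z of corner0 in the frame of nest above 0.135 m and z of corner2 in the frame of nest below 0.126 m) or (z of corner1 in the frame of nest above 0.135 m and z of corner3 in the frame of nest below 0.126 m) or (z of corner2 in the frame of nest above 0.135 m and z of corner0 in the frame of nest below 0.126 m) or (z of corner3 in the frame of nest above 0.135 m and z of corner1 in the frame of nest below 0.126 m))), for 0.1 s.
At the end, for the whole second after the job is handed in: Tray held still by the fingers alone, underside 15 to 28 cm up, level within 0.17 rad, open side up, its middle 12 to 25 cm from the holder's axis; roll upright on the spindle, underside within 5 mm of the base; rest of the pile flat on the table (horizontal distance between roll and holder below 0.006 m and z of roll in the frame of holder between 0.005 and 0.017 m and angle between roll's own z axis and vertical below 0.1 rad and height (world z) of tray between 0.15 and 0.28 m and angle between tray's own z axis and vertical below 0.17 rad and horizontal distance between tray and holder between 0.12 and 0.25 m and contact force between tray and the fingers above 1 N and contact force between tray and nest below 0.05 N and contact force between tray and roll below 0.05 N and contact force between tray and holder below 0.05 N and linear speed of tray below 0.03 m/s and height (world z) of nest below 0.006 m and angle between nest's own z axis and vertical below 0.05 rad); the arm keeps its last pose, push and grip.
It fails at once if the rest of the pile is lifted, tipped or shifted (5 cm) along with the tray (height (world z) of nest above 0.012 m or angle between nest's own z axis and vertical above 0.12 rad or distance of nest from where it was at the start of the episode above 0.05 m).
It fails at once if a bystander is shifted by more than 4 cm or knocked over (distance of any of vase, tape, modelling_tool, plaster_mould, saucers from where it was at the start of the episode above 0.04 m or angle between any of vase, tape, modelling_tool, plaster_mould, saucers's own z axis and vertical above 0.5 rad).
It also fails if it takes over 64 s, if anything falls off the work surface, if the arm or the gripper's body presses on something with over 40 N, if the wrist force passes 120 N, or if a joint passes its speed limit or range.

ROBOT

A 7-joint arm with a two-finger parallel gripper is mounted at the origin on the work surface. World frame = base frame: x ahead of the robot, y to its left, z up, the work surface at z = 0. Lengths are in m, angles in rad, forces in N, time in s.
With the tool pointing down it reaches from about 0.425 to 1.025 m from the base axis. Payload 9.4 kg.
Tool frame: the origin (TCP) lies at the very end of the fingers, on their centre line; the grasp point (between the pads) lies 19 mm behind it; z points along the fingers, y is the direction in which the jaws open and shut (so a half turn about z gives the same grasp; the last joint's range is limited). The gripper opens to 93 mm and grips with 3 to 60 N. Pads are 15 mm wide; open, the fingers measure 128 mm over their backs; the gripper's body (75 mm by 188 mm) begins 65 mm behind the grasp point.
Start: joints at [1.173, 0.599, -0.003, 1.599, 0.002, 0.943, -0.08], TCP at [0.229, -0.688, 0.219] pointing down, gripper open.
Joint ranges: [-2.57, 2.57], [-0.35, 1.97], [-1.29, 1.29], [0.11, 2.56], [-1.05, 4.19], [0.11, 1.86], [-2.63, 2.63]. Speed limits (rad/s): [2.22, 2.22, 3.01, 3.01, 3.14, 3.14, 3.14].

INTERFACE

Orientations are given as a rotation vector (axis times angle).
In Python, from cell import bot gives the robot as it stands.
- The arm moves only by the shell command python3 -m crank 'ROWS' [FORCE]. ROWS is JSON, a list of rows, each a list of 7 numbers: the shift along the world's x, y, z in mm, then the turn, a rotation vector about the world's x, y, z in degrees, then the finger opening in mm, from 0 to 93. In form: [[tx, ty, tz, ax, ay, az, hand], ...]. A call has exactly 8 rows; each row is the pose to reach, as a shift and turn from the pose commanded when the call began; what a row does not reach only later rows make up. A row lasts 1/12 s, in which the tool goes at most 41.7 mm and 7.16 degrees, less where a joint would pass 70% of its speed; a pose out of reach is approached as far as the arm can. A call with a gripper value outside its range is refused whole. The fingers move at their own pace and stop on an object; FORCE is the grip in N (left out, the last holds). Time passes only in rows, so rows that repeat a pose let the fingers close, or fill a call up. It gives the time, the measured TCP pose, the force and the opening at its end, in the units of the state.
- bot.get_state(): the state, without advancing time (a new reading comes with each control period).
- bot.snapshot(name): name is "side" or "top" or "wrist"; returns the picture (400x640x3 uint8, red, green, blue); there is no depth.
- bot.get_calibration(name): a dict with "camera_matrix" (3x3 intrinsics, pixels), "R" (3x3) and "t" (3): a world point X has camera coordinates R X + t. Camera axes: x right, y down, z forward; pixel columns grow to the right and rows downward; lengths in m; the calibration is good to about 2 mm. A picture is of the moment at which its call begins: read the wrist's pose just before it. get_calibration takes no time and is no camera call; for the wrist camera it gives the pose at the moment of the call.
- bot.job_done(): hands the job in, once; it reports no verdict.
Trained networks look in the newest picture that a camera, given by its name, has taken for a name from the list of things; names that differ only in an ending like _2 or _b are one class to them, and where a whole thing is asked for, a point or a joint stands for the part that bears it (a point fixed in the world has none). Each returns a list of dicts, best first, with "confidence" (0 to 1); they miss things now and then, are a little off and sometimes report something else, mostly with a low value. They report only what shows in the picture. A call takes as long as a camera call. They do not tell look-alikes from the thing itself.
- bot.spot_in(camera, query): "pixel" ([row, column] in pixels, amid what is visible of it).
- bot.mark_of(camera, query): "pixel" ([row, column] in pixels: a listed point, or the origin of a listed thing).
The state is a dict: "time_s": time; "joints": joint angles; "dq": joint speeds; "joint_torque": joint torques, N m; "ee_pos": TCP position; "ee_rot": TCP orientation; "force": force on the tool from outside, world axes, zero at the start; "ft_torque": the same for the moment, N m; "opening": opening from 0.0 (shut) to 1.0 (fully open).
Only numpy, scipy, OpenCV 4.12 (cv2) and the standard library are available. Lean on these libraries where they do the work, as an engineer would, in place of code of your own. Each camera call takes 0.05 s, during which the arm holds its last target. There are 200 camera calls.

## Working session

There is one attempt and no reset: what is moved stays moved. The work goes in short steps, Python scripts to look and compute and a shell command to move; the robot and the scene stay as the last step left them, time stands still between calls to the robot, and variables do not carry over. Pictures are saved under pics/ and viewed, about 8 in all and at most 12, crops included, and the job is handed in when it is done.

```bash
ls; mkdir -p pics; cat > h.py <<'E'
import numpy as np, cv2
from cell import bot
def snap(c,f=None):
    im=bot.snapshot(c)
    if f: cv2.imwrite('pics/'+f,im[:,:,::-1])
    return im
def ray(c,px,cal=None):
    k=cal or bot.get_calibration(c)
    K,R,t=[np.array(k[n],float) for n in('camera_matrix','R','t')]
    d=R.T@np.linalg.solve(K,[px[1],px[0],1.]); return -R.T@t,d
def at_z(c,px,z,cal=None):
    o,d=ray(c,px,cal); return o+d*(z-o[2])/d[2]
def proj(c,X,cal=None):
    k=cal or bot.get_calibration(c)
    K,R,t=[np.array(k[n],float) for n in('camera_matrix','R','t')]
    p=K@(R@np.array(X,float)+t); return np.array([p[1]/p[2],p[0]/p[2]])
def tri(obs):
    A=np.zeros((3,3));b=np.zeros(3)
    for o,d in obs:
        d=d/np.linalg.norm(d);P=np.eye(3)-np.outer(d,d);A+=P;b+=P@o
    X=np.linalg.solve(A,b)
    return X
E
python3 - <<'E'
from h import *
a=snap('top');b=snap('side')
cv2.imwrite('pics/a.png',np.vstack([a,b])[:,:,::-1])
Z=dict(roll=0,holder=0,spindle_tip=.13,tray=.084,corner0=.12,corner1=.12,corner2=.12,corner3=.12,nest=0,vase=0,tape=0,modelling_tool=0,plaster_mould=0,saucers=0)
for n in Z:
  for c in('top','side'):
    for r in bot.mark_of(c,n)[:4]:
      if r['confidence']>.2: print(n,c,np.round(r['pixel']),round(r['confidence'],2),at_z(c,r['pixel'],Z[n]).round(3))
for c in('top','side'):print(c,ray(c,[200,320])[0],proj(c,[.6,0,0]))
print(bot.get_state())
E
```

```text
pics
roll top [223. 360.] 0.91 [ 0.527 -0.098  0.   ]
roll top [201. 326.] 0.78 [ 0.593 -0.001  0.   ]
roll top [262. 359.] 0.7 [ 0.416 -0.093  0.   ]
roll side [219. 359.] 0.93 [ 0.418 -0.085  0.   ]
roll side [208. 334.] 0.79 [ 0.519 -0.1    0.   ]
roll side [225. 303.] 0.75 [0.595 0.007 0.   ]
holder top [185. 408.] 0.63 [ 0.635 -0.239  0.   ]
holder side [172. 310.] 0.97 [ 0.659 -0.237  0.   ]
spindle_tip top [172. 412.] 0.81 [ 0.649 -0.23   0.13 ]
spindle_tip side [151. 310.] 0.96 [ 0.652 -0.221  0.13 ]
tray top [198. 255.] 0.57 [0.593 0.189 0.084]
tray top [223. 362.] 0.55 [ 0.519 -0.1    0.084]
tray top [177. 221.] 0.44 [0.653 0.285 0.084]
tray side [355. 314.] 0.75 [0.39  0.453 0.084]
tray side [256. 280.] 0.74 [0.594 0.198 0.084]
corner0 top [179. 221.] 0.95 [0.64  0.275 0.12 ]
corner0 top [164. 266.] 0.83 [0.679 0.156 0.12 ]
corner0 top [226. 235.] 0.7 [0.515 0.235 0.12 ]
corner0 top [209. 277.] 0.65 [0.557 0.124 0.12 ]
corner0 side [230. 301.] 0.98 [0.56  0.107 0.12 ]
corner0 side [234. 260.] 0.88 [0.675 0.162 0.12 ]
corner0 side [268. 295.] 0.87 [0.525 0.239 0.12 ]
corner
[... 2115 characters left out ...]
5] [223.28410742 302.62372065]
{'time_s': 1.5, 'joints': array([ 1.17332532,  0.5992743 , -0.00253707,  1.59938004,  0.00178683,
        0.94287517, -0.07983102]), 'dq': array([ 0.00100418,  0.00129482, -0.00030703,  0.00013499, -0.00053093,
        0.00109884,  0.00057238]), 'joint_torque': array([ 1.03227198e-03, -7.64816737e+01,  1.49665330e+00, -2.52707058e+01,
       -5.23932965e-02,  1.04526218e-02,  4.03087927e-05]), 'ee_pos': array([ 0.22861765, -0.68803203,  0.21864291]), 'ee_rot': array([3.10120318e+00, 5.01718805e-01, 1.48553226e-06]), 'force': array([-0.21379413,  0.25875303, -0.21012859]), 'ft_torque': array([-0.02684924, -0.03517266,  0.0073912 ]), 'opening': 0.999158925800221}
```

View pics/a.png

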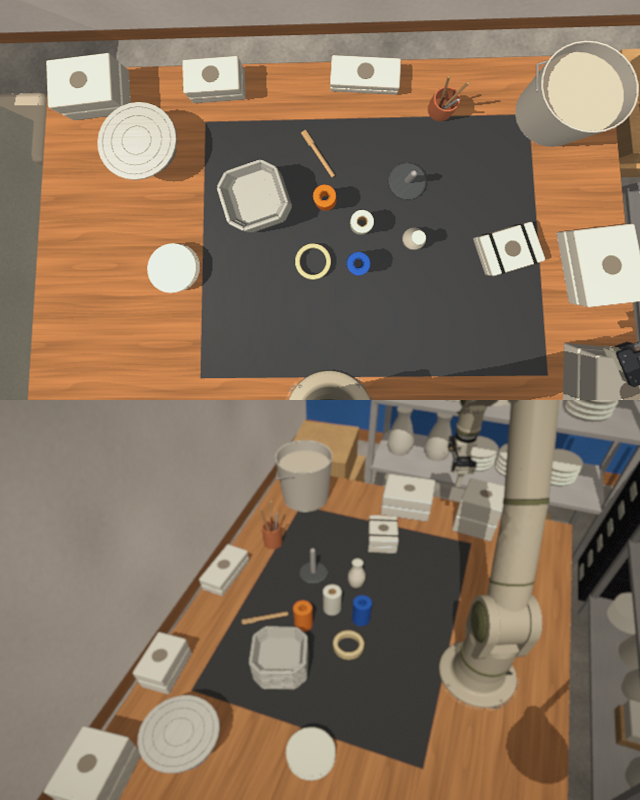

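The picture shows three look-alikes of roll shape. In the top view, the white roll is at (222,361), the orange one at (196,325) and the blue one at (263,358). The holder is at (181,408) and the tray pile at (195,254). I choose the white roll with the brown core and will go above it for a close wrist view.

```bash
python3 -m crank '[[145,294,0,0,0,0,93],[145,294,0,0,0,0,93],[145,294,0,0,0,0,93],[145,294,0,0,0,0,93],[145,294,0,0,0,0,93],[145,294,0,0,0,0,93],[145,294,0,0,0,0,93],[145,294,0,0,0,0,93]]' 20
python3 -m crank '[[140,280,20,0,0,7,93],[140,280,20,0,0,7,93],[140,280,20,0,0,7,93],[140,280,20,0,0,7,93],[140,280,20,0,0,7,93],[140,280,20,0,0,7,93],[140,280,20,0,0,7,93],[140,280,20,0,0,7,93]]'
python3 - <<'E'
from h import *
print(bot.get_state()['ee_pos'],bot.get_state()['ee_rot'])
cal=bot.get_calibration('wrist');w=snap('wrist','w1.png');print(ray('wrist',[200,320],cal))
for r in bot.mark_of('wrist','roll')[:4]: print(np.round(r['pixel']),r['confidence'],at_z('wrist',r['pixel'],0,cal))
for r in bot.spot_in('wrist','roll')[:4]: print(np.round(r['pixel']),r['confidence'])
E
```

```text
time_s: 2.17
ee_pos: [0.3746, -0.3915, 0.2189]
ee_rot: [3.101, 0.503, 0.001]
force: [0.1, -0.2, 0.3]
opening: 1.007
time_s: 2.83
ee_pos: [0.5158, -0.109, 0.2393]
ee_rot: [-3.062, -0.697, -0.004]
force: [0.8, 0.3, 0.8]
opening: 1.001
[ 0.51577717 -0.10903273  0.23928107] [-3.0623942  -0.69687771 -0.00356314]
(array([ 0.58529542, -0.07655527,  0.40434799]), array([-0.26162269, -0.11431845, -0.95843694]))
[227. 275.] 0.87 [ 0.4108412  -0.08478228  0.        ]
[161. 319.] 0.8 [ 0.52336521 -0.10052089  0.        ]
[ 74. 266.] 0.74 [0.59162221 0.00436831 0.        ]
[243. 270.] 0.95
[ 66. 258.] 0.65
[174. 318.] 0.6
```

View pics/w1.png

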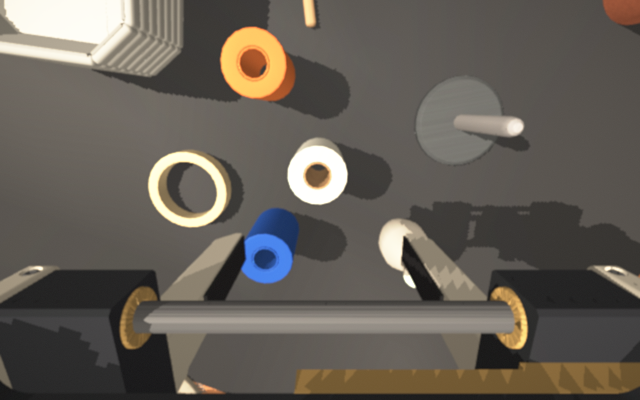

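The wrist view shows the white roll with its brown core, top centre at about (175,317). Orange is at (64,254) and blue at (257,265). The holder's spindle tip is at (126,514), and its base centre is near (121,459).

```bash
python3 - <<'E'
from h import *
from scipy.spatial.transform import Rotation as Ro
print('roll top',at_z('wrist',[174.5,317.5],.095),'bot',at_z('wrist',[161,319],0), 'base',at_z('wrist',[121,459],.012),'tip',at_z('wrist',[126,515],.128))
bot.snapshot('top');bot.snapshot('side')
for c in('top','side','wrist'):
  for n,z in(('spindle_tip',.13),('holder',0)):
    if c=='wrist': pass
    for r in bot.mark_of(c,n)[:2]:print(c,n,np.round(r['pixel'],1),round(r['confidence'],2),at_z(c,r['pixel'],z).round(4))
print(Ro.from_rotvec(bot.get_state()['ee_rot']).as_matrix().round(3))
E
```

```text
roll top [ 0.52304969 -0.1024736   0.095     ] bot [ 0.52157159 -0.10356465  0.        ] base [ 0.64365511 -0.23806406  0.012     ] tip [ 0.643706   -0.23771258  0.128     ]
top spindle_tip [172.6 413. ] 0.74 [ 0.6463 -0.2334  0.13  ]
top holder [182.6 406.2] 0.85 [ 0.6419 -0.235   0.    ]
side spindle_tip [150.2 311. ] 0.76 [ 0.6495 -0.2273  0.13  ]
side holder [175.6 315.6] 0.57 [ 0.6345 -0.227   0.    ]
side holder [232.8 259.8] 0.16 [0.7253 0.0869 0.    ]
wrist spindle_tip [127.9 517. ] 0.88 [ 0.6405 -0.2429  0.13  ]
wrist holder [121.5 455.8] 0.6 [ 0.641  -0.2433  0.    ]
[[ 0.904  0.427 -0.   ]
 [ 0.427 -0.904 -0.   ]
 [-0.     0.    -1.   ]]
```

```bash
python3 -m crank '[[9,11,0,0,0,0,93],[9,11,-35,0,0,0,93],[9,11,-70,0,0,0,93],[9,11,-105,0,0,0,93],[9,11,-140,0,0,0,93],[9,11,-170,0,0,0,93],[9,11,-185,0,0,0,93],[9,11,-185,0,0,0,93]]'
python3 -m crank '[[0,0,0,0,0,0,93],[0,0,0,0,0,0,60],[0,0,0,0,0,0,50],[0,0,0,0,0,0,50],[0,0,0,0,0,0,50],[0,0,0,0,0,0,50],[0,0,0,0,0,0,50],[0,0,0,0,0,0,50]]' 20
```

```text
time_s: 4.05
ee_pos: [0.5215, -0.102, 0.0503]
ee_rot: [-3.063, -0.691, 0.007]
force: [-0.3, -0.8, 0.2]
opening: 1.004
time_s: 4.72
ee_pos: [0.5227, -0.1028, 0.0543]
ee_rot: [3.065, 0.69, 0.001]
force: [-2.7, 2.1, 8.0]
opening: 0.668
```

```bash
python3 -m crank '[[0,0,20,0,0,0,50],[0,0,60,0,0,0,50],[0,0,100,0,0,0,50],[0,0,140,0,0,0,50],[10,-10,165,0,0,0,50],[30,-33,165,0,0,0,50],[50,-56,165,0,0,0,50],[70,-78,165,0,0,0,50]]'
python3 -m crank '[[20,-22,0,0,0,0,50],[35,-39,0,0,0,0,50],[45,-50,0,0,0,0,50],[51,-57,0,0,0,0,50],[51,-57,0,0,0,0,50],[51,-57,0,0,0,0,50],[51,-57,0,0,0,0,50],[51,-57,0,0,0,0,50]]'
python3 - <<'E'
from h import *
s=bot.get_state();print(s['ee_pos'],s['force'],s['opening'])
t=snap('top');d=snap('side')
f=lambda im,X,c:(lambda p:cv2.resize(im[int(p[0])-45:int(p[0])+45,int(p[1])-45:int(p[1])+45],(400,400),interpolation=cv2.INTER_CUBIC))(proj(c,X))
X=[.6437,-.238,.14]
cv2.imwrite('pics/b.png',np.hstack([f(t,X,'top'),f(d,X,'side')])[:,:,::-1])
for c in('top','side'):
  print(c,proj(c,X)-45)
  for n,z in(('spindle_tip',.13),('holder',0),('roll',.165)):
    for r in bot.mark_of(c,n)[:2]:print(c,n,np.round(r['pixel'],1),round(r['confidence'],2),at_z(c,r['pixel'],z).round(4))
E
```

```text
time_s: 5.38
ee_pos: [0.5933, -0.1823, 0.2199]
ee_rot: [3.064, 0.69, 0.002]
force: [0.3, 0.4, -1.2]
opening: 0.673
time_s: 6.05
ee_pos: [0.6431, -0.2368, 0.2188]
ee_rot: [-3.064, -0.692, 0.0]
force: [0.4, 0.6, -0.6]
opening: 0.675
[ 0.6430769  -0.23684409  0.21880502] [ 0.35557147  0.58306012 -0.58912043] 0.6753195332258967
top [127.82029131 370.44910973]
top spindle_tip [169.5 414.3] 0.66 [ 0.6545 -0.2371  0.13  ]
top holder [182.7 406.5] 0.69 [ 0.6416 -0.2359  0.    ]
top roll [200.3 323. ] 0.65 [0.5727 0.0016 0.165 ]
top roll [258.1 314. ] 0.63 [0.428  0.0257 0.165 ]
side [101.59498742 268.48135961]
side spindle_tip [153.2 311.7] 0.87 [ 0.6419 -0.2139  0.13  ]
side holder [172.7 312.3] 0.92 [ 0.6516 -0.2369  0.    ]
side holder [231.3 257.3] 0.26 [0.7361 0.084  0.    ]
side roll [226.8 303.2] 0.89 [0.5435 0.1223 0.165 ]
side roll [141.3 312.1] 0.7 [ 0.6482 -0.2375  0.165 ]
```

View pics/b.png

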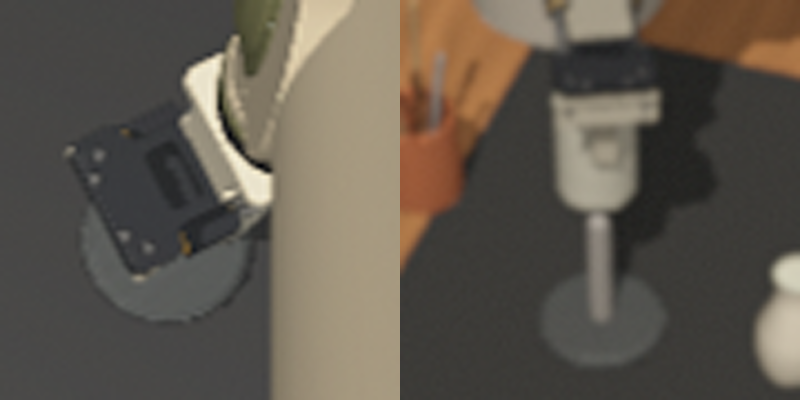

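The side crop shows the roll's bottom centred on the spindle, at about (597,200) against (598,215). I'll check the other direction from a settled wrist view.

```bash
python3 - <<'E'
from h import *
cal=bot.get_calibration('wrist');w=snap('wrist','w2.png')
s=bot.get_state();print(s['ee_pos'])
zt=s['ee_pos'][2]+.042
for X in([.6437,-.238,0],[.6437,-.238,.012],[.6437,-.238,.13],[*s['ee_pos'][:2],zt]):print(proj('wrist',X,cal))
for n in('holder','roll'):
  for r in bot.mark_of('wrist',n)[:3]:print(n,r['pixel'],r['confidence'],at_z('wrist',r['pixel'],0,cal),at_z('wrist',r['pixel'],zt-.095,cal))
E
```

```text
[ 0.64357943 -0.23795969  0.21867222]
[171.31157676 322.51859395]
[173.2335259  322.50455701]
[201.02029113 322.30161668]
[284.46099011 321.50070269]
holder [167.7, 321.3] 0.56 [ 0.64724163 -0.23461064  0.        ] [ 0.67589433 -0.22203047  0.16567222]
roll [270.5, 156.5] 0.88 [ 0.41599365 -0.08807942  0.        ] [ 0.54452705 -0.13878907  0.16567222]
roll [126.0, 126.6] 0.87 [0.59194857 0.0019794  0.        ] [ 0.64448347 -0.08762848  0.16567222]
roll [211.5, 323.0] 0.82 [ 0.59517823 -0.26170806  0.        ] [ 0.64631817 -0.23742397  0.16567222]
```

View pics/w2.png

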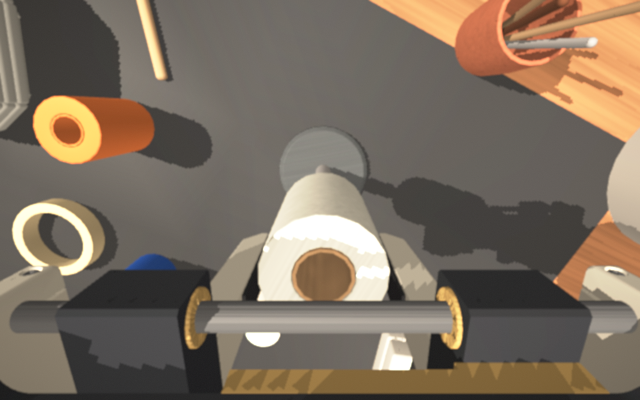

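```bash
python3 - <<'E'
from h import *
for dz in(.038,.042,.046):print('bore',at_z('wrist',[274.5,323],.2187+dz))
for r in(168,169,170):print('base',at_z('wrist',[r,324],.012))
for d in(0,.002,.004,.006):
  X=[.6437+.904*d,-.238+.427*d]
  p=[proj('wrist',[X[0]+.055*np.cos(a),X[1]+.055*np.sin(a),.012]) for a in np.linspace(0,6.3,60)]
  p=np.array(p);print(d,p.min(0),p.max(0))
w=cv2.imread('pics/w2.png').astype(int).sum(2)
print(w[116:140,324]); print(w[168,272:290],w[168,358:376])
E
```

```text
bore [ 0.64646061 -0.23746405  0.2567    ]
bore [ 0.64857948 -0.23645874  0.2607    ]
bore [ 0.65069835 -0.23545344  0.2647    ]
base [ 0.65041354 -0.23694625  0.012     ]
base [ 0.6492889  -0.23748114  0.012     ]
base [ 0.64816215 -0.23801703  0.012     ]
0 [127.55492717 277.9012353 ] [215.20292245 366.98791904]
0.002 [125.82042395 277.83582284] [213.73329655 367.0572515 ]
0.004 [124.08045735 277.77021212] [212.25941048 367.12679393]
0.006 [122.33500152 277.70440225] [210.78124569 367.19654729]
[319 321 321 319 318 320 321 320 317 302 317 347 356 356 378 404 414 412
 411 413 410 407 408 408]
[331 330 329 328 329 328 326 359 408 420 426 426 415 414 413 413 413 411] [407 408 407 408 391 351 306 292 261 211 205 234 276 305 308 308 308 308]
```

```bash
python3 - <<'E'
from h import *
im=cv2.imread('pics/w2.png');
m=((im[:,:,2].astype(int)-im[:,:,0]>45)).astype(np.uint8);m[:235]=0;m[300:]=0;m[:,:285]=0;m[:,362:]=0
n,l,st,c=cv2.connectedComponentsWithStats(m);print(st,c)
for r in range(244,302,4):
  x=np.flatnonzero(m[r]);print(r,x.min() if len(x) else 0,x.max() if len(x) else 0)
cs=cv2.findContours(m,0,1)[0];k=max(cs,key=len)[:,0];k=k[k[:,1]<296];print(cv2.fitEllipse(k))
for d in(0,.002,.004,.006):
  p=np.array([proj('wrist',[.64358+.904*d+.0125*np.cos(a),-.23796+.427*d+.0125*np.sin(a),.2594]) for a in np.linspace(0,6.3,80)]);print(d,p.min(0),p.max(0))
E
```

```text
[[     0      0    640    400 253149]
 [   291    247     65     53   2851]] [[319.45994651 198.65541638]
 [323.05647141 274.49316029]]
244 0 0
248 314 333
252 305 342
256 300 347
260 296 350
264 294 352
268 292 354
272 292 354
276 291 355
280 292 355
284 292 354
288 294 352
292 297 350
296 299 346
300 0 0
((323.07257080078125, 275.9593811035156), (58.24140930175781, 63.92399978637695), 90.29627990722656)
0 [258.46687533 294.11407257] [306.32582263 348.46208825]
0.002 [254.42278366 294.00446756] [302.67086401 348.57297419]
0.004 [250.34490528 293.89396963] [298.98688498 348.68476357]
0.006 [246.232815   293.78256784] [295.27353852 348.79746749]
```

```bash
python3 - <<'E'
from h import *
s=snap('side').astype(int).sum(2)
for r in range(134,175,3):
  print(r,s[r,298:326])
for z in(.01,.05,.1,.13,.17,.2):print(z,proj('side',[.6443,-.2377,z]))
E
```

```text
134 [174 177 166 181 243 337 413 447 465 474 458 421 389 389 422 440 441 442
 412 363 343 336 292 196 126 105 104 105]
137 [174 173 174 178 220 321 404 444 465 477 486 484 459 427 408 408 400 386
 366 353 369 374 322 212 121 105 108 112]
140 [176 171 165 172 212 311 398 438 461 474 483 489 492 487 479 472 463 448
 439 434 419 386 317 212 124 101 104 112]
143 [173 175 171 172 198 284 380 439 460 474 483 486 487 484 481 476 470 461
 450 439 420 383 303 189 113 103 106 110]
146 [171 173 176 170 172 178 221 289 362 422 465 483 481 480 478 472 464 445
 405 351 277 199 132 102 106 109 105 104]
149 [170 177 169 175 173 173 174 173 170 168 173 202 281 366 403 374 292 180
 106  98  99 110 107 106 112 111 109 106]
152 [175 172 174 175 175 177 172 170 175 173 176 226 325 407 433 417 346 227
 130 106 105 111 107 104 103 106 105 109]
155 [176 178 173 173 176 175 172 175 171 175 178 218 300 367 394 378 328 238
 146 105 108 113 117 142 145 144 150 160]
158 [175 170 177 177 175 175 173 177 174 171 173 209 293 365 389 377 330 243
 151 107 105 125 151 171 174 176 174 172]
161 [174 173 171 170 175 172 175 171 170 172 177 215 287 356 386 373 325 242
 147 110 120 143 160 168 176 172 171 170]
164 [174 177 173 174 178 190 202 218 227 235 239 254 302 355 377 368 335 263
 187 174 206 235 232 220 206 186 177 172]
167 [174 169 187 205 227 240 242 243 243 238 241 249 297 347 377 372 339 279
 219 224 237 243 241 244 240 235 227 203]
170 [177 191 216 233 245 236 239 244 242 239 241 242 276 333 371 373 345 290
 239 240 244 243 241 242 242 246 243 240]
173 [180 200 220 242 244 246 244 244 243 240 248 244 245 266 289 295 280 254
 244 244 249 245 242 245 241 243 242 242]
0.01 [171.24644693 314.09260525]
0.05 [163.98205215 313.8577082 ]
0.1 [154.51481698 313.55158145]
0.13 [148.61633192 313.36085162]
0.17 [140.48223631 313.09783245]
0.2 [134.16953966 312.89370893]
```

Side edges give a roll axis at column 311.9, against a spindle axis extrapolated to 312.0. The wrist view agrees in the other direction, so I'll go down.

```bash
python3 -m crank '[[0,0,-15,0,0,0,50],[0,0,-28,0,0,0,50],[0,0,-36,0,0,0,50],[0,0,-44,0,0,0,50],[0,0,-52,0,0,0,50],[0,0,-60,0,0,0,50],[0,0,-70,0,0,0,50],[0,0,-80,0,0,0,50]]'
```

```text
time_s: 7.32
ee_pos: [0.6437, -0.238, 0.1378]
ee_rot: [3.065, 0.69, 0.0]
force: [-0.7, 0.6, -1.2]
opening: 0.67
```

No resistance, so the roll is on the spindle.

```bash
python3 -m crank '[[0,0,-12,0,0,0,50],[0,0,-24,0,0,0,50],[0,0,-36,0,0,0,50],[0,0,-48,0,0,0,50],[0,0,-58,0,0,0,50],[0,0,-66,0,0,0,50],[0,0,-70,0,0,0,50],[0,0,-71,0,0,0,50]]'
python3 -m crank '[[0,0,0,0,0,0,50],[0,0,0,0,0,0,50],[0,0,0,0,0,0,93],[0,0,0,0,0,0,93],[0,0,0,0,0,0,93],[0,0,0,0,0,0,93],[0,0,0,0,0,0,93],[0,0,0,0,0,0,93]]'
python3 - <<'E'
from h import *
cal=bot.get_calibration('wrist');w=snap('wrist');d=snap('side');t=snap('top')
cr=lambda im,c,X,h:cv2.resize((lambda p:im[p[0]-h:p[0]+h,p[1]-h:p[1]+h])(proj(c,X).astype(int)),(400,400))
cv2.imwrite('pics/c.png',np.hstack([cr(d,'side',[.6443,-.2377,.08],30),cr(t,'top',[.6,.19,.11],55)])[:,:,::-1])
p=proj('top',[.6,.19,.11]).astype(int)-55;print('top crop origin',p,'scale',400/110)
for c in('top','side'):
  for q in range(4):
    for r in bot.mark_of(c,'corner%d'%q)[:5]:
      if r['confidence']>.2 and q==0: print(c,np.round(r['pixel'],1),round(r['confidence'],2),at_z(c,r['pixel'],.12).round(4))
E
```

```text
time_s: 7.98
ee_pos: [0.6433, -0.2379, 0.0666]
ee_rot: [-3.064, -0.69, 0.002]
force: [-0.2, -0.2, -1.5]
opening: 0.674
time_s: 8.65
ee_pos: [0.6437, -0.238, 0.0678]
ee_rot: [3.065, 0.69, 0.0]
force: [0.0, -0.2, 0.7]
opening: 0.992
top crop origin [138 198] scale 3.6363636363636362
top [164.2 267.3] 0.98 [0.6782 0.1508 0.12  ]
top [176.  220.7] 0.82 [0.6485 0.2755 0.12  ]
top [226.2 236.6] 0.74 [0.5138 0.2312 0.12  ]
top [206.4 277.8] 0.55 [0.5644 0.1226 0.12  ]
side [228.6 303.8] 0.64 [0.5526 0.0985 0.12  ]
side [267. 294.] 0.63 [0.53   0.2383 0.12  ]
side [264.3 254.7] 0.61 [0.6439 0.2685 0.12  ]
side [231.4 257.8] 0.57 [0.6853 0.1563 0.12  ]
side [169.7 315.5] 0.56 [ 0.6047 -0.1513  0.12  ]
```

View pics/c.png

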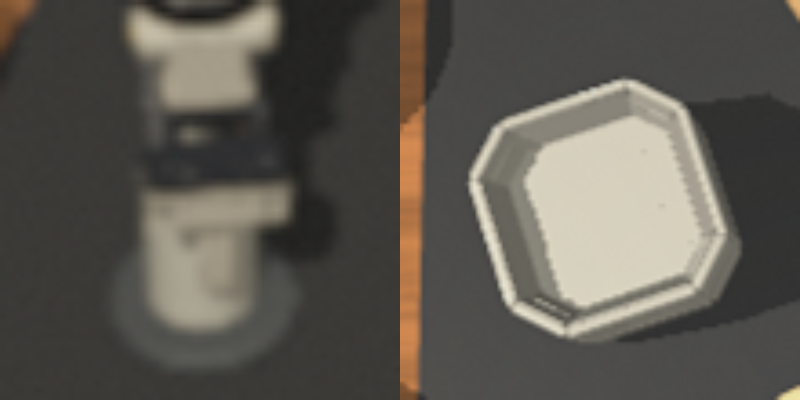

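Left crop: the roll stands on the dark base, and its lower edge is inside the base disc. Right crop: the tray's rim, with corners at top pixels of about (164,267), (177,221), (226,235) and (208,277). I'll go straight up off the roll, then above the (0.68, 0.154) corner.

```bash
python3 -m crank '[[0,0,20,0,0,0,93],[0,0,50,0,0,0,93],[0,0,85,0,0,0,93],[0,0,120,0,0,5,93],[0,20,155,0,0,10,93],[5,55,165,0,0,15,93],[8,90,165,0,0,20,93],[11,125,165,0,0,25,93]]'
python3 -m crank '[[6,35,5,0,0,5,45],[12,70,5,0,0,10,45],[18,105,5,0,0,13,45],[22,140,5,0,0,13,45],[25,175,5,0,0,13,45],[25,210,5,0,0,13,45],[25,240,5,0,0,13,45],[25,260,5,0,0,13,45]]'
python3 -m crank '[[0,5,0,0,0,0,45],[0,7,0,0,0,0,45],[0,7,0,0,0,0,45],[0,7,0,0,0,0,45],[0,7,0,0,0,0,45],[0,7,0,0,0,0,45],[0,7,0,0,0,0,45],[0,7,0,0,0,0,45]]'
python3 - <<'E'
from h import *
cal=bot.get_calibration('wrist');w=snap('wrist','w3.png');s=bot.get_state();print(s['ee_pos'],s['joints'].round(2))
for r in bot.mark_of('wrist','corner0')[:5]:print(np.round(r['pixel'],1),round(r['confidence'],2),at_z('wrist',r['pixel'],.12,cal).round(4))
print(proj('wrist',[.68,.154,.12],cal),proj('wrist',s['ee_pos'],cal))
print({k:np.array(v).tolist() for k,v in cal.items()})
E
```

```text
time_s: 9.87
ee_pos: [0.6551, -0.1121, 0.2343]
ee_rot: [2.839, 1.341, 0.004]
force: [0.6, -0.4, -0.0]
opening: 1.001
time_s: 10.53
ee_pos: [0.6789, 0.1513, 0.2376]
ee_rot: [-2.669, -1.654, -0.001]
force: [-0.1, 0.4, 0.1]
opening: 0.5
time_s: 11.2
ee_pos: [0.6797, 0.1533, 0.2377]
ee_rot: [2.674, 1.649, -0.0]
force: [0.2, 0.6, -0.3]
opening: 0.485
[0.67966421 0.15346994 0.23767764] [-0.11  0.56 -0.3   1.64  0.19  0.97 -0.95]
[280.8 237.4] 0.95 [0.556  0.1079 0.12  ]
[193.2 132.4] 0.91 [0.5155 0.2345 0.12  ]
[ 91.4 219.5] 0.84 [0.6393 0.2754 0.12  ]
[193.3 323. ] 0.8 [0.6786 0.1526 0.12  ]
[191.3732497  323.68856871] [244.62805591 323.89895165]
{'camera_matrix': [[306.19320423471964, 0.0, 323.14809296051135], [0.0, 306.19320423471964, 198.9937147585467], [0.0, 0.0, 1.0]], 'R': [[0.893664138572718, -0.4487364430482978, -0.00011004293587664628], [-0.4301421002638171, -0.8567030859376904, 0.28467103141253114], [-0.12783654019770044, -0.25435295796432905, -0.9586252613848029]], 't': [-0.53805657980081, 0.3829871315226253, 0.5336975719879875]}
```

View pics/w3.png

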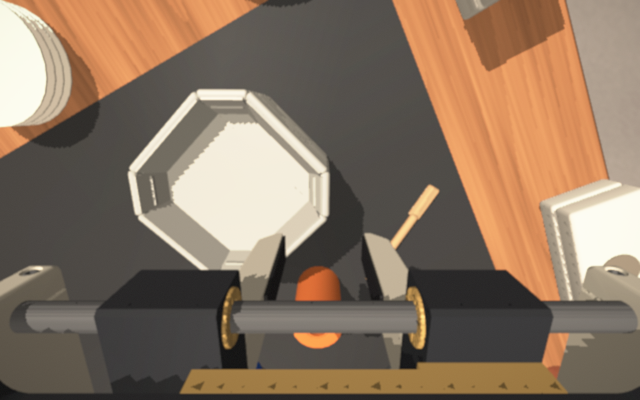

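The wrist view shows the top tray, with the chosen corner's bevel upright in the image at about (189,324) and square to the jaws. The network gives (0.679,0.153) there, and the square fitted to corners B and C gives (0.680,0.152). The TCP is already over it.

```bash
python3 -m crank '[[0,0,-30,0,0,0,40],[0,0,-60,0,0,0,35],[0,0,-85,0,0,0,35],[0,0,-105,0,0,0,35],[0,0,-118,0,0,0,35],[0,0,-125,0,0,0,35],[0,0,-128,0,0,0,35],[0,0,-128,0,0,0,35]]'
python3 -m crank '[[0,0,0,0,0,0,35],[0,0,0,0,0,0,28],[0,0,0,0,0,0,22],[0,0,0,0,0,0,16],[0,0,0,0,0,0,12],[0,0,0,0,0,0,8],[0,0,0,0,0,0,4],[0,0,0,0,0,0,0]]' 20
python3 -m crank '[[0,0,0,0,0,0,0],[0,0,0,0,0,0,0],[0,0,0,0,0,0,0],[0,0,0,0,0,0,0],[0,0,0,0,0,0,0],[0,0,0,0,0,0,0],[0,0,0,0,0,0,0],[0,0,0,0,0,0,0]]' 45
python3 - <<'E'
from h import *
w=snap('wrist','w4.png');s=bot.get_state();print(s['ee_pos'],s['opening']*93,s['force'])
E
```

```text
time_s: 11.97
ee_pos: [0.6798, 0.1541, 0.1097]
ee_rot: [-2.673, -1.65, -0.0]
force: [-0.3, -0.5, 0.3]
opening: 0.38
time_s: 12.63
ee_pos: [0.6798, 0.154, 0.11]
ee_rot: [2.673, 1.65, 0.001]
force: [-0.7, -0.1, 4.2]
opening: 0.131
time_s: 13.3
ee_pos: [0.6799, 0.1539, 0.11]
ee_rot: [2.673, 1.65, 0.001]
force: [-0.1, -0.2, 4.9]
opening: 0.127
[0.67992655 0.15394033 0.11000005] 11.850083623740217 [ 0.4035084  -0.51122256  4.86818056]
```

View pics/w4.png

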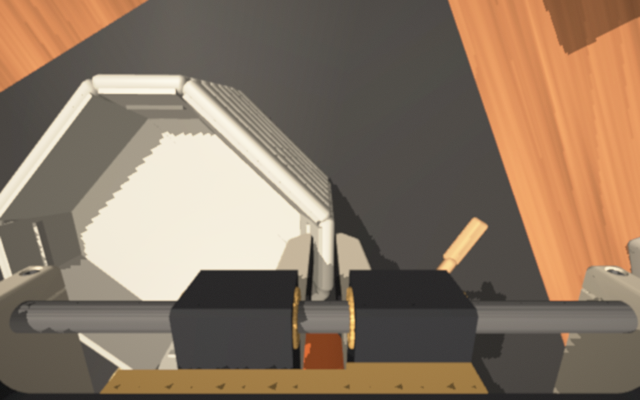

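Both fingers straddle the rim at the bevel, around (255,323). The opening is 11.9 mm, which is plausible for a 9 mm rim. I'll peel about the opposite corner with the tool turning along, half way first.

```bash
python3 -m crank '[[0,0,2.4,-0.3,-0.7,0,0],[0,0,4.8,-0.7,-1.3,0,0],[-0.1,0,7.2,-1,-2,0,0],[-0.2,0.1,9.5,-1.4,-2.7,0,0],[-0.4,0.2,12,-1.7,-3.3,0,0],[-0.5,0.3,14.3,-2,-4,0,0],[-0.7,0.4,16.7,-2.4,-4.7,0,0],[-0.9,0.5,19,-2.7,-5.4,0,0]]' 50
python3 - <<'E'
from h import *
s=bot.get_state();print(s['ee_pos'],s['force'],s['opening']*93,s['ft_torque'])
d=snap('side');p=proj('side',[.6,.19,.12]).astype(int)
cv2.imwrite('pics/d.png',cv2.resize(d[p[0]-55:p[0]+50,p[1]-60:p[1]+60],(686,600))[:,:,::-1])
E
```

```text
time_s: 14.02
ee_pos: [0.6791, 0.1545, 0.1293]
ee_rot: [2.594, 1.602, 0.087]
force: [2.2, -0.1, 0.3]
opening: 0.125
[0.67914453 0.15451017 0.12933271] [ 2.22944558 -0.07921746  0.30826641] 11.607741919732007 [-0.0946403  -0.24848215 -0.02505916]
```

View pics/d.png

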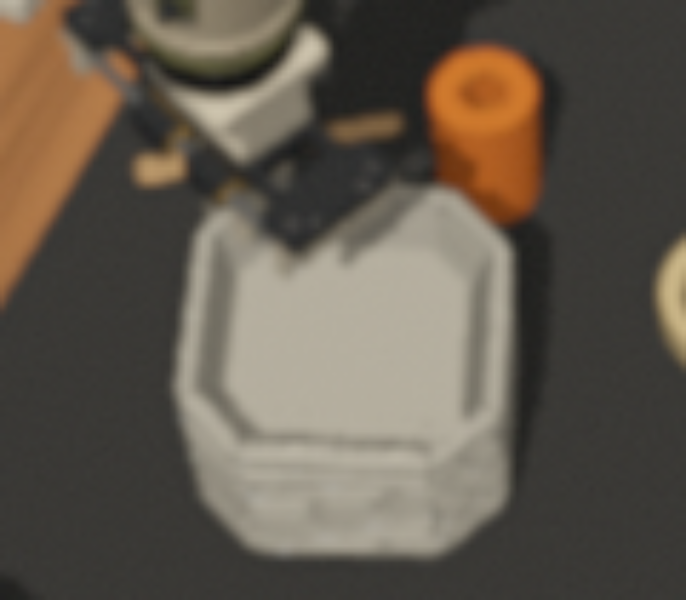

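The tray is tilting and the pile stays flat. Gripped corner is at the back, and the gap between rims at the front left, around (470,240), narrows towards the front-right corner, which is still down. Continuing.

```bash
python3 -m crank '[[-0.2,0.1,2.4,-0.3,-0.7,0,0],[-0.5,0.2,4.8,-0.7,-1.3,0,0],[-0.8,0.4,7.2,-1,-2,0,0],[-1.1,0.5,9.5,-1.4,-2.7,0,0],[-1.5,0.7,12,-1.7,-3.3,0,0],[-1.8,0.9,14.3,-2,-4,0,0],[-2.2,1.1,16.6,-2.4,-4.7,0,0],[-2.6,1.3,19,-2.7,-5.4,0,0]]'
python3 -m crank '[[0,0,0,0,0,0,0],[0,0,0,0,0,0,0],[-0.3,0.1,2,-0.3,-0.6,0,0],[-0.6,0.2,4,-0.6,-1.2,0,0],[-0.6,0.2,4,-0.6,-1.2,0,0],[-0.6,0.2,4,-0.6,-1.2,0,0],[-0.6,0.2,4,-0.6,-1.2,0,0],[-0.6,0.2,4,-0.6,-1.2,0,0]]'
python3 - <<'E'
from h import *
s=bot.get_state();print(s['ee_pos'],s['ee_rot'],s['force'],s['opening']*93,s['ft_torque'])
d=snap('side');p=proj('side',[.6,.19,.12]).astype(int)
cv2.imwrite('pics/e.png',cv2.resize(d[p[0]-55:p[0]+50,p[1]-60:p[1]+60],(686,600))[:,:,::-1])
E
```

```text
time_s: 14.73
ee_pos: [0.676, 0.1559, 0.1479]
ee_rot: [2.516, 1.553, 0.166]
force: [0.8, 0.0, 1.0]
opening: 0.125
time_s: 15.4
ee_pos: [0.6752, 0.1561, 0.1514]
ee_rot: [2.499, 1.543, 0.181]
force: [-0.7, 0.4, -0.3]
opening: 0.123
[0.67518195 0.1561142  0.15138191] [2.49934769 1.54324726 0.18085665] [-0.73225582  0.43680609 -0.28849096] 11.42130903349544 [ 0.32641789  0.54321468 -0.05647391]
```

View pics/e.png

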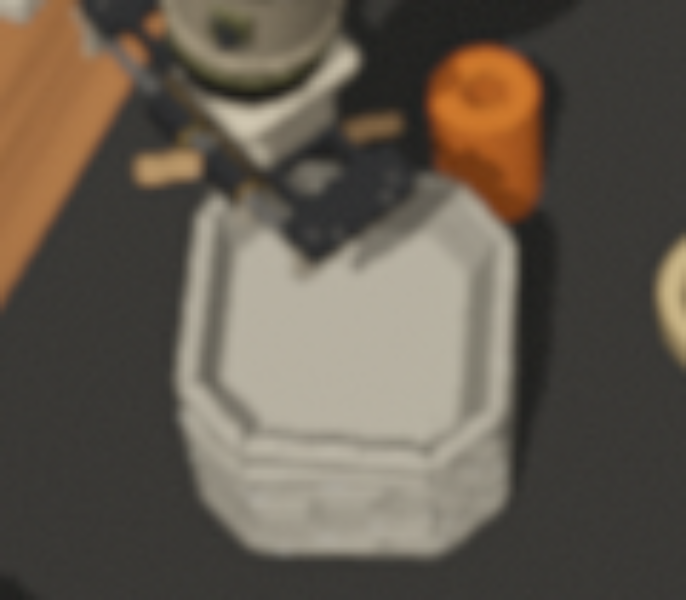

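The tray is tilted by about 0.23 rad, with the front-right corner still on the nest (around (450,440)) and the pile unmoved. Next I lift, then level.

```bash
python3 -m crank '[[0,0,3,0,0,0,0],[0,0,8,0,0,0,0],[0,0,15,0,0,0,0],[0,0,25,0,0,0,0],[0,0,38,0,0,0,0],[0,0,52,0,0,0,0],[0,0,65,0,0,0,0],[0,0,78,0,0,0,0]]' 60
python3 -m crank '[[0,0,0,1,2,0,0],[0,0,0,2,4,0,0],[0,0,0,3,6,0,0],[0,0,0,4,8,0,0],[0,0,0,5,10,0,0],[0,0,0,6,12,0,0],[0,0,0,6,12,0,0],[0,0,0,6,12,0,0]]'
python3 - <<'E'
from h import *
s=bot.get_state();print(s['ee_pos'],s['ee_rot'],s['force'],s['opening']*93,s['ft_torque'])
d=snap('side');t=snap('top');w=snap('wrist')
cv2.imwrite('pics/f.png',np.hstack([cv2.resize(d[140:320,200:350],(400,480)),cv2.resize(w,(400,250))[[*range(250)]+[0]*230]])[:,:,::-1])
E
```

```text
time_s: 16.12
ee_pos: [0.6757, 0.1558, 0.2315]
ee_rot: [2.499, 1.542, 0.183]
force: [-0.1, 0.5, -0.5]
opening: 0.12
time_s: 16.78
ee_pos: [0.6761, 0.1552, 0.2301]
ee_rot: [2.673, 1.648, 0.002]
force: [0.1, -0.4, -0.9]
opening: 0.118
[0.676068   0.15522123 0.2301062 ] [2.67337690e+00 1.64824420e+00 1.66557875e-03] [ 0.0644474  -0.35437796 -0.88252449] 11.016719575765455 [-0.07480265 -0.11387763  0.00698152]
```

View pics/f.png

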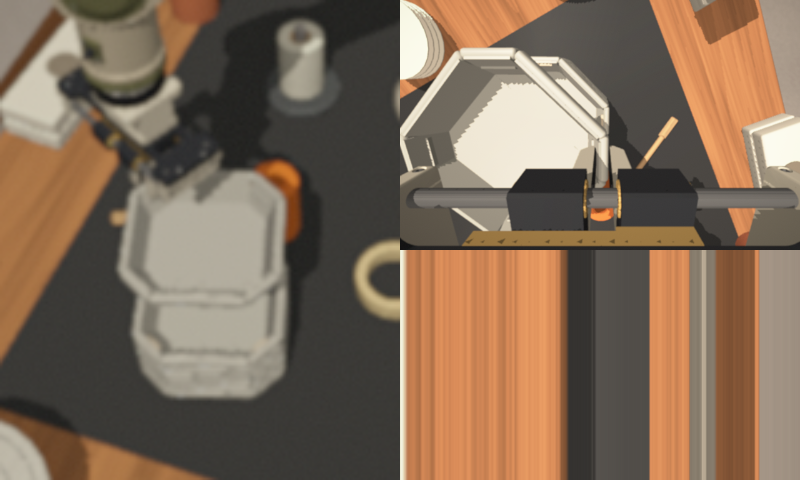

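One tray is held clear of the nest; the pile is flat, and the roll stands seated with the spindle showing. Now I carry the tray across beside the roll.

```bash
python3 -m crank '[[1,-8,0,0,0,0,0],[3,-22,0,0,0,0,0],[5,-40,0,0,0,0,0],[8,-60,0,0,0,0,0],[10,-80,0,0,0,0,0],[12,-100,0,0,0,0,0],[14,-120,0,0,0,0,0],[17,-140,0,0,0,0,0]]'
python3 -m crank '[[2,-20,0,0,0,0,0],[5,-40,0,0,0,0,0],[7,-60,0,0,0,0,0],[10,-80,0,0,0,0,0],[12,-100,0,0,0,0,0],[14,-118,0,0,0,0,0],[15,-128,0,0,0,0,0],[16,-135,0,0,0,0,0]]'
python3 -m crank '[[0,0,0,0,0,0,0],[0,0,0,0,0,0,0],[0,0,0,0,0,0,0],[0,0,0,0,0,0,0],[0,0,0,0,0,0,0],[0,0,0,0,0,0,0],[0,0,0,0,0,0,0],[0,0,0,0,0,0,0]]'
python3 - <<'E'
from h import *
s=bot.get_state();print(s['ee_pos'],s['ee_rot'],s['force'],s['opening']*93)
cal=bot.get_calibration('wrist')
d=snap('side');t=snap('top');w=snap('wrist')
A=s['ee_pos']+[0,0,.01];C=A+.184*np.array([-.893,.45,0]);m=(A+C)/2
B=m+.092*np.array([.45,.893,0]);D=2*m-B;print('centre',m)
for n,X in zip('ABCD',(A,B,C,D)):print(n,X.round(3),[proj(c,X).round(1) for c in('side','top','wrist')])
for c in('side','top','wrist'):
  print(c,[(np.round(r['pixel']),round(r['confidence'],2)) for r in bot.mark_of(c,'corner0')[:8] if r['confidence']>.3])
cv2.imwrite('pics/g.png',np.vstack([np.hstack([cv2.resize(d[120:300,220:380],(400,450)),cv2.resize(t[120:300,220:460],(400,300))[[*range(300)]+[0]*150]])])[:,:,::-1]);cv2.imwrite('pics/w5.png',w[:,:,::-1])
E
```

```text
time_s: 17.6
ee_pos: [0.6923, 0.0133, 0.2298]
ee_rot: [2.673, 1.649, -0.001]
force: [0.7, -0.4, -1.8]
opening: 0.118
time_s: 18.27
ee_pos: [0.7081, -0.1219, 0.2296]
ee_rot: [2.675, 1.647, -0.001]
force: [-0.4, -0.1, -1.2]
opening: 0.116
time_s: 18.93
ee_pos: [0.7085, -0.1187, 0.2297]
ee_rot: [2.673, 1.651, 0.0]
force: [0.3, 0.4, -1.6]
opening: 0.12
[ 0.70854395 -0.11874809  0.2296529 ] [2.67283067e+00 1.65082358e+00 7.40582076e-06] [ 0.25753997  0.41576888 -1.57231585] 11.187604927105337
centre [ 0.62638795 -0.07734809  0.2396529 ]
A [ 0.709 -0.119  0.24 ] [array([144.2, 281.9]), array([139.1, 371.4]), array([252.3, 324.1])]
B [0.668 0.005 0.24 ] [array([173.3, 278.6]), array([156.8, 320. ]), array([ 74.1, 129.2])]
C [ 0.544 -0.036  0.24 ] [array([173.7, 320.3]), array([208. , 337.9]), array([251.5,  -6.9])]
D [ 0.585 -0.16   0.24 ] [array([144.5, 321.3]), array([189.9, 390.1]), array([382.3, 180.2])]
side [(array([146., 284.]), 0.88), (array([179., 280.]), 0.85), (array([141., 323.]), 0.8), (array([175., 319.]), 0.76)]
top [(array([141., 374.]), 0.91), (array([207., 337.]), 0.7), (array([156., 322.]), 0.64)]
wrist [(array([257., 326.]), 0.77), (array([252.,   6.]), 0.73), (array([ 82., 136.]), 0.69)]
```

View pics/g.png

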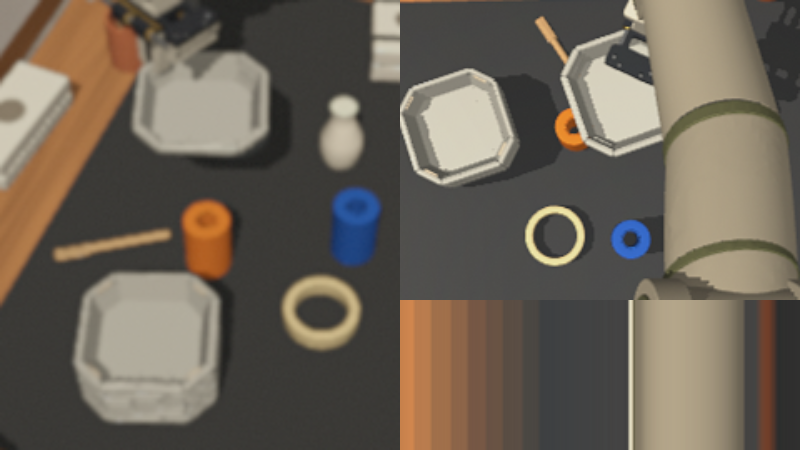

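```bash
python3 -m crank '[[0,0,0,0,0,0,0],[0,0,0,0,0,0,0],[0,0,0,0,0,0,0],[0,0,0,0,0,0,0],[0,0,0,0,0,0,0],[0,0,0,0,0,0,0],[0,0,0,0,0,0,0],[0,0,0,0,0,0,0]]'
python3 - <<'E'
from h import *
w=snap('wrist','w6.png');print([(np.round(r['pixel']),round(r['confidence'],2)) for r in bot.mark_of('wrist','corner0')[:6] if r['confidence']>.3])
print('diff',np.abs(w.astype(int)[:,:,::-1]-cv2.imread('pics/w5.png'))[60:240,0:180].mean())
print(bot.job_done())
E
```

```text
time_s: 19.9
ee_pos: [0.7085, -0.119, 0.2296]
ee_rot: [2.673, 1.65, -0.0]
force: [-0.1, -0.7, -0.8]
opening: 0.121
[(array([ 82., 136.]), 0.76), (array([252.,   6.]), 0.69), (array([256., 325.]), 0.61)]
diff 0.6477469135802469
the job is handed in; nothing more can be done
None
```

I put the white roll on the spindle and let it go. I then peeled the top tray off by one corner and handed in with it held still beside the roll. The job took about 20 s of the 64 s allowed, and it reports no verdict.

**Last checks**
- **Roll:** the side picture after release showed it standing on the base. A later one, during the lift, still showed it seated with the spindle visible. In the last picture it was hidden behind the tray and arm.
- **Peel:** at a tilt of about 0.23 rad the opposite corner was still down. Only one tray came up, and the pile and bystanders in view looked unmoved in the last pictures.
- **Tray:** its underside is about 0.20 m up and its middle about 0.16 m from the holder axis, which leaves a gap of about 4 cm to the roll. Over the last second before handing in, the corner positions in the wrist view did not change.

**Disagreements**
- The far corner seems to hang up to 7 mm low by the wrist view but only about 2 mm by the side view. That is roughly 0.04 rad at most, inside the 0.17 limit.
- The fingers read 11–12 mm open on the 9 mm rim, and about 5 N of upward force showed while they closed. I did not explain either, but both pictures showed just the one tray lifted.

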